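# Set the pick-up timer on the packing bench

### The job

The courier is due: set the square-cased twist timer by turning its dial clockwise until the white-lined pointer is on the long mark. The dial is stiff and the case is light, so press down on the dial while you turn it; the timer should be left standing where it is and facing as it does now. Keep your hands off the round timer.

Things in the scene. Friction and masses are not known exactly. Their poses are not given: they have to be found in the camera images.
- timer: square-cased twist timer, loose on the bench, 0.2 kg: pale case 120 x 120 mm, flat top 40 mm above the bench. Origin: centre of its underside on the bench, z up, long mark towards its -x. Dial in the middle of the top, turning about the timer's z axis through its origin. Turned without a push down, the whole timer spins; pushing down on the dial with 13 to 20 N holds it still.
- dial (a joint): the square timer's dial angle, rad, clockwise from above positive: 0 = pointer on the long mark, -1.3 to -0.7 at the start. Its pointer and grip bar lie along the timer's -x axis turned anticlockwise by -joint. Range -1.7 to 0.7; takes 0.26 N m; stays put. Round grey skirt 60 mm across, top 48 mm above the bench; on it the black bar, 52 long, 14 thick, top at 76 mm; white line on the pointer half.
- mark (a point): the middle of the long black mark (22 x 8 mm) painted on top of the square timer's case, 43 mm from the dial's axis towards the timer's -x and 40 mm above the bench; the other marks are short and thin, 30 degrees apart
- round_timer: the bystander: a like timer with a round case 124 mm across and the same dial, 76 mm tall overall. Origin: centre of its underside, z up. Not to be touched.
Mind the look-alikes: they are no part of the job. Leave any brown or green look-alike of the timer alone.

How it is judged:
At the end, for the whole second after the job is handed in: The square timer's pointer is within 0.2 rad (11 degrees) of the long mark; the timer stands upright and at rest, its centre and its long mark each within 20 mm of where they began (value of joint dial between -0.2 and 0.2 rad and distance of each of mark, timer from where it was at the start of the episode below 0.02 m and angle between timer's own z axis and vertical below 0.1 rad and linear speed of timer below 0.02 m/s); the robot touches nothing.
It fails at once if the robot touches the round timer (contact force between any of the fingers, the arm and round_timer above 2 N).
It also fails if it takes over 32 s, if anything falls off the work surface, if the arm or the gripper's body presses on something with over 40 N, if the wrist force passes 120 N, or if a joint passes its speed limit or range.

### The arm

A 6-joint arm with a two-finger parallel gripper is mounted at the origin on the work surface. World frame = base frame: x ahead of the robot, y to its left, z up, the work surface at z = 0. Lengths are in m, angles in rad, forces in N, time in s.
With the tool pointing down it reaches from about 0.275 to 0.725 m from the base axis. Payload 5.6 kg.
Tool frame: the origin (TCP) lies on the mounting face of the last link; the fingertips stand 173 mm ahead of it and the grasp point (between the pads) lies 155 mm ahead of it (manip.hold_point_z is the distance from the TCP to the grasp point, in m); x points along the fingers, y is the direction in which the jaws open and shut, and the axes are right-handed (so a half turn about x gives the same grasp; the last joint's range is limited). The gripper opens to 85 mm and grips with 20 to 120 N. Pads are 22 mm wide; open, the fingers measure 114 mm over their backs; the gripper's body (76 mm by 85 mm) begins 54 mm behind the grasp point. The pads swing forward as they close: fully open they stand 13 mm farther back than shut.
Start: joints at [-0.986, 0.255, 0.108, 0, -1.424, -0.285], TCP at [0.162, -0.525, 0.405] pointing down, gripper open.
Joint ranges: [-2.95, 2.95], [-1.21, 1.97], [-1.09, 1.5], [-2.87, 1.71], [-2.94, -0.07], [-3.05, 3.05]. Speed limits (rad/s): [2.57, 2.57, 3.14, 3.14, 3.14, 3.14].

### API

Orientations are given as a unit quaternion [x, y, z, w].
In Python, from rig import manip gives the robot as it stands.
- The arm moves only by the shell command python3 -m crank 'ROWS' [OPENING] [FORCE]. ROWS is JSON, a list of rows, each a list of 6 numbers: the shift along the tool's x, y, z normalised to -1 to 1, where 1 is 3 cm, then the turn, a rotation vector about the tool's x, y, z normalised to -1 to 1, where 1 is 360 degrees. A call has 1 to 12 rows; each row shifts and turns the pose as measured when the row begins, along the tool's axes as they then stand; what a row does not reach is not made up. A row lasts 1/12 s, in which the tool goes at most 41.7 mm and 7.16 degrees, less where a joint would pass 70% of its speed; a pose out of reach is approached as far as the arm can. A call with a number of a shift or a turn outside -1 to 1 is refused whole. A call with a gripper value outside its range is refused whole. OPENING is the closure, from 0 (fully open) to 1 (shut), set as the call begins (- or left out, the last holds). The fingers move at their own pace and stop on an object; FORCE is the grip in N (left out, the last holds). Time passes only in rows, so rows that do not move let the fingers close. It gives the time, the measured TCP pose, the force and the opening at its end, in the units of the state.
- manip.get_obs(): the state, without advancing time (a new reading comes with each control period).
- manip.read_camera(name): name is "side" or "top" or "wrist"; returns (picture, depth): 384x512x3 uint8, red, green, blue; 384x512 float32, m along the optical axis (not along the pixel's ray), 0 where there is no reading.
- manip.camera_params(name): a dict with "fx", "fy", "cx", "cy" (pixels), "xyz" and "orientation" of the camera in the world; the wrist camera has in their place "tool_from_camera" (4x4, takes a point from camera to tool coordinates, whose origin is the TCP and whose axes are the tool frame's). Camera axes: x right, y up, looking along -z (the intrinsics and any distortion apply to the point x, -y, -z); pixel columns grow to the right and rows downward; lengths in m; the calibration is good to about 2 mm. A picture is of the moment at which its call begins: read the wrist's pose just before it. camera_params takes no time and is no camera call.
- manip.sign_off(): hands the job in, once; it reports no verdict.
The state is a dict: "time": time; "joints": joint angles; "qvel": joint speeds; "joint_torque": joint torques, N m; "ee_pos": TCP position; "tool_rot": TCP orientation; "ft_force": force on the tool from outside, world axes, zero at the start; "moment": the same for the moment, N m; "grip_width": finger opening in m.
Only numpy, scipy, OpenCV 4.12 (cv2) and the standard library are available. Lean on these libraries where they do the work, as an engineer would, in place of code of your own. Each camera call takes 0.05 s, during which the arm holds its last target. There are 200 camera calls.

## Working session

There is one attempt and no reset: what is moved stays moved. The work goes in short steps, Python scripts to look and compute and a shell command to move; the robot and the scene stay as the last step left them, time stands still between calls to the robot, and variables do not carry over. Pictures are saved under pics/ and viewed, about 8 in all and at most 12, crops included, and the job is handed in when it is done.

```bash
mkdir -p pics; ls
cat > h.py <<'E'
import numpy as np,cv2
from rig import manip
from scipy.spatial.transform import Rotation as R
def cam(name):
    o=manip.get_obs(); p=manip.camera_params(name); im,d=manip.read_camera(name)
    if name=='wrist':
        T=np.eye(4);T[:3,:3]=R.from_quat(o['tool_rot']).as_matrix();T[:3,3]=o['ee_pos'];T=T@np.array(p['tool_from_camera'])
    else:
        T=np.eye(4);T[:3,:3]=R.from_quat(p['orientation']).as_matrix();T[:3,3]=p['xyz']
    return im,d,p,T
def ray(p,T,u,v,z):
    d=T[:3,:3]@np.array([(u-p['cx'])/p['fx'],-(v-p['cy'])/p['fy'],-1]);return T[:3,3]+d*(z-T[2,3])/d[2]
E
python3 - <<'E'
from h import *
for n in ['top','side']:
    im,d,p,T=cam(n);cv2.imwrite(f'pics/{n}0.png',im[:,:,::-1]);np.savez(f'{n}0.npz',im=im,d=d,T=T);print(p)
o=manip.get_obs();print(o)
print(R.from_quat(o['tool_rot']).as_matrix().round(3))
E
```

```text
pics
{'fx': 375.30147490638245, 'fy': 375.30147490638245, 'cx': 263.7565876190403, 'cy': 194.47154288190373, 'xyz': array([ 0.41714315, -0.00982594,  1.01450005]), 'orientation': array([-0.06720536,  0.04151547,  0.71594936, -0.69366881])}
{'fx': 416.32275906343375, 'fy': 416.32275906343375, 'cx': 256.59998254425295, 'cy': 188.02909890172992, 'xyz': array([0.09124116, 0.80507399, 0.63938725]), 'orientation': array([-0.12401988,  0.46758871,  0.83997505, -0.24580844])}
{'time': 0.1, 'joints': array([-9.86382666e-01,  2.55682077e-01,  1.07096541e-01, -4.32182000e-04,
       -1.42387793e+00, -2.84638968e-01]), 'qvel': array([ 9.68051441e-04, -1.42694252e-03,  2.72735886e-03, -8.27429436e-05,
       -6.83740213e-04, -4.59091053e-05]), 'joint_torque': array([-3.37090984e-03, -3.87603092e+01,  2.38472843e+01,  5.37807763e+00,
       -3.86183878e-03, -1.91071956e-05]), 'ee_pos': array([ 0.16245579, -0.52529954,  0.40387267]), 'tool_rot': array([-0.1049694 ,  0.69929278,  0.10616594,  0.69907069]), 'ft_force': array([-0.09953933, -0.23190433,  0.0694285 ]), 'moment': array([-0.01623859,  0.03175283, -0.01371082]), 'grip_width': 0.08540999440470316}
[[-0.001 -0.295  0.955]
 [ 0.002  0.955  0.295]
 [-1.     0.002 -0.   ]]
```

View pics/top0.png

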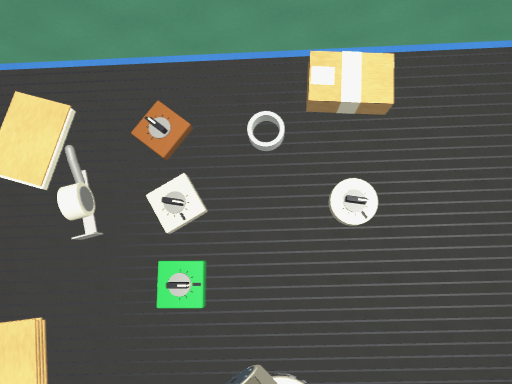

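The candidates are the brown square (160,128), the pale square (176,203), the green square (181,285) and the round white (354,201). The target is the pale square at (176,203), with its long mark near (183,216). I'll check it in a crop.

Run:
```python
from h import *
z=np.load('top0.npz');im=z['im'];T=z['T'];p=manip.camera_params('top')
c=im[165:240,138:215];cv2.imwrite('pics/crop1.png',cv2.resize(c,None,fx=7,fy=7,interpolation=cv2.INTER_CUBIC)[:,:,::-1])
m=((im.min(2)>150)&(im.max(2).astype(int)-im.min(2)<60)).astype(np.uint8);m[:165]=0;m[240:]=0;m[:,:138]=0;m[:,215:]=0
cs,_=cv2.findContours(m,cv2.RETR_EXTERNAL,cv2.CHAIN_APPROX_NONE);c=max(cs,key=cv2.contourArea)
w=np.array([ray(p,T,u,v,.04)[:2] for u,v in c[:,0]],np.float32)
r=cv2.minAreaRect(w);print(r,cv2.boxPoints(r))
print('mark',ray(p,T,183,216,.04),'depth z',(T@np.r_[np.array([(155-p['cx'])/p['fx'],-(205-p['cy'])/p['fy'],-1])*z['d'][205,155],1]))
for u,v in[(354,201)]:print('round',ray(p,T,u,v,.05))
```

```text
((0.5562531352043152, 0.25785720348358154), (0.11940733343362808, 0.12094683200120926), 28.872825622558594) [[0.4747704  0.28198445]
 [0.53317165 0.17607208]
 [0.63773584 0.23372996]
 [0.5793346  0.33964235]]
mark [0.51906269 0.23743908 0.04      ] depth z [0.55083177 0.31263037 0.0391655  1.        ]
round [ 0.5423692  -0.20841864  0.05      ]
```

View pics/crop1.png

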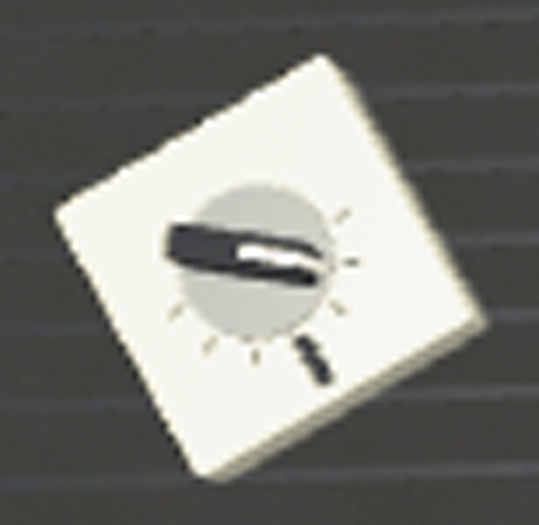

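The crop confirms it: a pale square case (measured 119x121 mm, top 39 mm), with its long mark at crop (313,360) and its pointer at crop (320,262). The centre is about (0.556, 0.258) and the mark bears about 209°. The pointer bears about 260°, so the joint is about -0.9. Moving over now.

```bash
python3 -m crank '[[0,0.7,0.67,0,0,0],[0,0.7,0.67,0,0,0],[0,0.7,0.67,0,0,0],[0,0.7,0.67,0,0,0],[0,0.7,0.67,0,0,0],[0,0.7,0.67,0,0,0],[0,0.7,0.67,0,0,0],[0,0.7,0.67,0,0,0],[0,0.7,0.67,0,0,0],[0,0.7,0.67,0,0,0],[0,0.7,0.67,0,0,0],[0,0.7,0.67,0,0,0]]' 0.4 30
```

```text
time: 1.1
ee_pos: [0.3213, -0.203, 0.3981]
tool_rot: [-0.097, 0.702, 0.107, 0.697]
ft_force: [0.9, -0.6, -0.1]
grip_width: 0.0513
```

```bash
python3 -m crank '[[0,0.7,0.67,0,0,0],[0,0.7,0.67,0,0,0],[0,0.7,0.67,0,0,0],[0,0.7,0.67,0,0,0],[0,0.7,0.67,0,0,0],[0,0.7,0.67,0,0,0],[0,0.7,0.67,0,0,0],[0,0.7,0.67,0,0,0],[0,0.7,0.67,0,0,0],[0,0.7,0.67,0,0,0],[0,0.7,0.67,0,0,0],[0,0.7,0.67,0,0,0]]'
```

```text
time: 2.1
ee_pos: [0.4819, 0.1257, 0.3979]
tool_rot: [-0.098, 0.704, 0.108, 0.695]
ft_force: [0.1, -0.8, -0.2]
grip_width: 0.0515
```

```bash
python3 -m crank '[[0,0.7,0.75,0,0,0],[0,0.7,0.75,0,0,0],[0,0.7,0.75,0,0,0],[0,0.7,0.75,0,0,0],[0,0.7,0.75,0,0,0],[0,0,0,-0.0198,0,0],[0,0,0,-0.0198,0,0],[0,0,0,-0.0198,0,0],[0,0,0,-0.0198,0,0],[0,0,0,-0.0198,0,0],[0,0,0,-0.0198,0,0],[0,0,0,-0.0198,0,0]]'
```

```text
time: 3.1
ee_pos: [0.5633, 0.2736, 0.3857]
tool_rot: [-0.384, 0.597, 0.399, 0.58]
ft_force: [0.1, 1.0, 0.3]
grip_width: 0.051
```

```bash
python3 -m crank '[[0,0,0,-0.0198,0,0],[0,0,0,-0.0198,0,0],[0,0,0,0,0,0]]'
cat > look.py <<'E'
import sys
from h import *
n=sys.argv[1]
im,d,p,T=cam('wrist');cv2.imwrite(f'pics/{n}.png',im[:,:,::-1]);np.savez(f'{n}.npz',im=im,d=d,T=T)
o=manip.get_obs();print(o['ee_pos'],o['joints']);print(R.from_quat(o['tool_rot']).as_matrix().round(3))
E
python3 look.py w1
```

```text
time: 3.35
ee_pos: [0.5631, 0.2737, 0.3834]
tool_rot: [-0.455, 0.543, 0.472, 0.525]
ft_force: [0.6, 0.2, 0.0]
grip_width: 0.0512
[0.5630718  0.27373703 0.38333875] [ 0.69424672  0.42583609  0.30874695 -0.02382092 -1.47938353 -0.84013564]
[[-0.035 -0.988  0.148]
 [ 0.002  0.148  0.989]
 [-0.999  0.035 -0.003]]
```

View pics/w1.png

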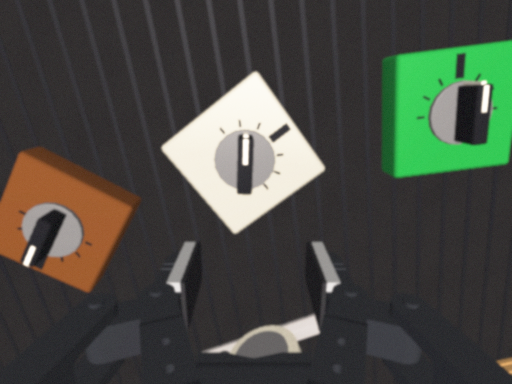

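The wrist view shows the pale timer with its dial at (245,160), mark at (280,132) and pointer end at (245,138). Brown is at left and green at right. Next I'll measure centre and bar angle.

```bash
cat > meas.py <<'E'
import sys
from h import *
z=np.load(sys.argv[1]+'.npz');im=z['im'].astype(int);T=z['T'];p=manip.camera_params('wrist')
x0,x1,y0,y1=map(int,sys.argv[2:6])
W=np.zeros(im.shape[:2],bool);W[y0:y1,x0:x1]=1
def big(m):
    cs,_=cv2.findContours((m&W).astype(np.uint8),cv2.RETR_EXTERNAL,cv2.CHAIN_APPROX_NONE);return max(cs,key=cv2.contourArea)
def rect(c,h):
    w=np.array([ray(p,T,u,v,h)[:2] for u,v in c[:,0]],np.float32);return cv2.minAreaRect(w)
case=big((im.min(2)>130)&(im.max(2)-im.min(2)<50));r=rect(case,.04);print('case',r)
k=np.zeros(im.shape[:2],np.uint8);cv2.drawContours(k,[case],-1,1,-1);k=cv2.erode(k,np.ones((7,7)))
W&=k>0
n,l,s,c=cv2.connectedComponentsWithStats(((im.max(2)<75)&W).astype(np.uint8))
for i in range(1,n):
    if s[i,4]>60:
        ys,xs=np.where(l==i)
        h=.04 if s[i,4]<500 and False else .076
        for hh in (.04,.076):
            print(i,s[i,4],c[i].round(1),hh,cv2.minAreaRect(np.array([ray(p,T,u,v,hh)[:2] for u,v in zip(xs,ys)],np.float32)))
o=manip.get_obs();M=R.from_quat(o['tool_rot']).as_matrix();print('grasp pt',np.array(o['ee_pos'])+M@[.155,0,0],'yaw y',np.degrees(np.arctan2(M[1,1],M[0,1])))
E
python3 meas.py w1 150 335 60 240
```

```text
case ((0.5576041340827942, 0.2589419186115265), (0.11890219151973724, 0.11882809549570084), 29.109098434448242)
1 83 [279.1 132.5] 0.04 ((0.520023763179779, 0.23886869847774506), (0.01787717640399933, 0.004153968300670385), 28.695144653320312)
1 83 [279.1 132.5] 0.076 ((0.523607075214386, 0.2339726835489273), (0.01581958867609501, 0.0036758186761289835), 28.69536781311035)
2 475 [244.4 171.2] 0.04 ((0.5580774545669556, 0.26565906405448914), (0.05762600153684616, 0.013181167654693127), 79.66339111328125)
2 475 [244.4 171.2] 0.076 ((0.5572808384895325, 0.25767961144447327), (0.05099349096417427, 0.011664004996418953), 79.66326904296875)
grasp pt [0.55766519 0.27401977 0.22843333] yaw y 171.49579225442662
```

Consistent: case 119 mm, bar 51 mm long. The axis is at (0.557, 0.2585), the mark bears 209° and the bar 259.7°, so the joint is about -0.88. Now I'll correct the tilt, centre over the dial and start down.

```bash
python3 -m crank '[[0,0.12,-0.53,0.005,0,-0.0056],[0,0,0,0,0,0],[1,0,0,0,0,0],[1,0,0,0,0,0],[0.7,0,0,0,0,0],[0,0,0,0,0,0]]'
python3 - <<'E'
from h import *
o=manip.get_obs();M=R.from_quat(o['tool_rot']).as_matrix();print(o['ee_pos'],M.round(3),np.degrees(np.arctan2(M[1,1],M[0,1])))
g=np.array(o['ee_pos'])+M@[.17,0,0];print(g,'shift tool mm',(M.T@(np.array([.557,.2585,g[2]])-g)*1e3).round(1),o['ft_force'])
E
```

```text
time: 3.9
ee_pos: [0.557, 0.2578, 0.3003]
tool_rot: [-0.447, 0.548, 0.445, 0.549]
ft_force: [-0.7, -0.5, -0.3]
grip_width: 0.0515
[0.55704654 0.25778887 0.30027408] [[ 0.002 -0.979  0.203]
 [-0.002  0.203  0.979]
 [-1.    -0.003 -0.002]] 168.2699678290227
[0.55740064 0.25739049 0.13027492] shift tool mm [-0.   0.6  1. ] [-0.70132863 -0.45886723 -0.32123666]
```

```bash
python3 -m crank '[[0.8,0,0,-0.002,0,0],[0.8,0,0,0,0,0],[0.5,0,0,0,0,0],[0.2,0,0,0,0,0],[0,0,0,0,0,0]]'
```

```text
time: 4.32
ee_pos: [0.5592, 0.2588, 0.2334]
tool_rot: [-0.449, 0.547, 0.445, 0.549]
ft_force: [-0.9, 0.8, -0.6]
grip_width: 0.0514
```

```bash
python3 look.py w2
```

```text
[0.55935809 0.2589544  0.23420785] [ 0.68837656  0.48117239 -0.00611824  0.00582767 -1.0785842  -0.89338092]
[[ 0.007 -0.98   0.201]
 [-0.001  0.201  0.98 ]
 [-1.    -0.007  0.001]]
```

View pics/w2.png

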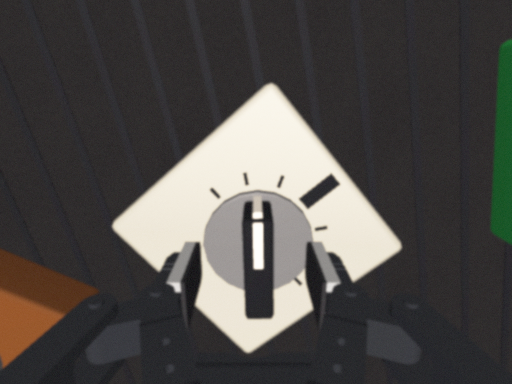

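The bar is squarely between the pads, at pixel columns 245–272 with the pads at 200 and 315. I'll lower 8 mm, trim and close.

```bash
python3 -m crank '[[0.28,0.09,0,0,0,0],[0.02,0,0,0,0,0]]'; python3 -m crank '[[0,0,0,0,0,0],[0,0,0,0,0,0],[0,0,0,0,0,0],[0,0,0,0,0,0],[0,0,0,0,0,0],[0,0,0,0,0,0]]' 1 50
```

```text
time: 4.53
ee_pos: [0.5576, 0.2602, 0.2275]
tool_rot: [-0.449, 0.545, 0.445, 0.551]
ft_force: [-0.2, -0.2, -1.9]
grip_width: 0.0512
time: 5.03
ee_pos: [0.558, 0.2607, 0.2306]
tool_rot: [-0.449, 0.543, 0.444, 0.553]
ft_force: [-0.2, 0.8, -2.3]
grip_width: 0.0127
```

Gripped. Next, probe the push-down.

```bash
python3 -m crank '[[0.2,0,0,0,0,0],[0.2,0,0,0,0,0]]';python3 -m crank '[[0.2,0,0,0,0,0],[0.2,0,0,0,0,0]]'
```

```text
time: 5.2
ee_pos: [0.5581, 0.261, 0.2297]
tool_rot: [-0.451, 0.541, 0.444, 0.554]
ft_force: [-22.7, -4.2, 45.7]
grip_width: 0.0129
time: 5.37
ee_pos: [0.557, 0.2608, 0.2298]
tool_rot: [-0.452, 0.539, 0.444, 0.555]
ft_force: [-17.3, -3.6, 33.8]
grip_width: 0.0129
```

```bash
cat > st.py <<'E'
from h import *
o=manip.get_obs();M=R.from_quat(o['tool_rot']).as_matrix()
e=M.T@np.cross(M[:,0],[0,0,-1])/(2*np.pi)
g=np.array(o['ee_pos'])+M@[.165,0,0]
print(o['time'],'yaw',np.degrees(np.arctan2(M[1,1],M[0,1])).round(2),'tilt turn norm',e.round(4),'shift norm',(M.T@(np.array([.557,.2585,g[2]])-g)/.03).round(3),'ee',o['ee_pos'].round(4),'F tool',(M.T@o['ft_force']).round(1),'Fz',o['ft_force'][2].round(1),'mom',o['moment'].round(2))
E
python3 st.py; python3 -m crank '[[0.09,0,0,0,0,0]]'; python3 st.py
```

```text
5.3667 yaw 168.66 tilt turn norm [-0.      0.0016  0.0039] shift norm [-0.004  0.12  -0.132] ee [0.557  0.2608 0.2298] F tool [-34.2  15.5  -6.6] Fz 33.8 mom [-1.24  6.23 -0.19]
time: 5.45
ee_pos: [0.5567, 0.2608, 0.2305]
tool_rot: [-0.453, 0.537, 0.444, 0.556]
ft_force: [-1.7, 0.5, 1.4]
grip_width: 0.0128
5.45 yaw 168.71 tilt turn norm [0.     0.0019 0.0042] shift norm [-0.005  0.122 -0.142] ee [0.5567 0.2608 0.2305] F tool [-1.4  1.7  0.2] Fz 1.4 mom [-0.2   0.93  0.05]
```

```bash
python3 -m crank '[[0.13,0,-0.04,0,0.0015,0.004],[0.14,0,-0.04,0,0.001,0.003]]'; python3 st.py; python3 -m crank '[[0.145,0,0,0.008,0.0005,0.002],[0.145,0,0,0.008,0.0005,0.002]]'; python3 st.py
```

```text
time: 5.62
ee_pos: [0.5594, 0.2602, 0.23]
tool_rot: [-0.447, 0.545, 0.452, 0.547]
ft_force: [3.1, -0.1, 13.2]
grip_width: 0.0126
5.6167 yaw 168.93 tilt turn norm [ 0.      0.001  -0.0005] shift norm [-0.001  0.049 -0.105] ee [0.5594 0.2602 0.23  ] F tool [-13.2  -3.    0.6] Fz 13.2 mom [-0.   -1.37 -0.09]
time: 5.78
ee_pos: [0.5631, 0.2613, 0.23]
tool_rot: [-0.416, 0.568, 0.428, 0.566]
ft_force: [-1.3, -0.8, 14.1]
grip_width: 0.013
5.7833 yaw 163.31 tilt turn norm [-0.      0.0012 -0.0023] shift norm [-0.     0.089 -0.189] ee [0.5631 0.2613 0.23  ] F tool [-14.1   1.3  -1. ] Fz 14.1 mom [-0.49  0.03  0.11]
```

```bash
python3 -m crank '[[0.15,0.1,-0.12,0.01,0.001,-0.001],[0.15,0.05,-0.1,0.01,0.001,-0.001]]'; python3 st.py; python3 look.py w3
```

```text
time: 5.95
ee_pos: [0.5611, 0.2597, 0.23]
tool_rot: [-0.386, 0.588, 0.384, 0.599]
ft_force: [-5.3, 3.8, 17.2]
grip_width: 0.0129
5.95 yaw 155.99 tilt turn norm [-0.      0.0018  0.0017] shift norm [-0.004  0.167 -0.154] ee [0.5611 0.2597 0.23  ] F tool [-17.3   6.2   1.5] Fz 17.2 mom [1.19 2.02 0.31]
[0.56093186 0.25966338 0.22999744] [ 0.68769383  0.48457624 -0.01248059  0.00616214 -1.05811559 -1.11359697]
[[ 0.015 -0.912  0.41 ]
 [ 0.006  0.41   0.912]
 [-1.    -0.012  0.012]]
```

View pics/w3.png

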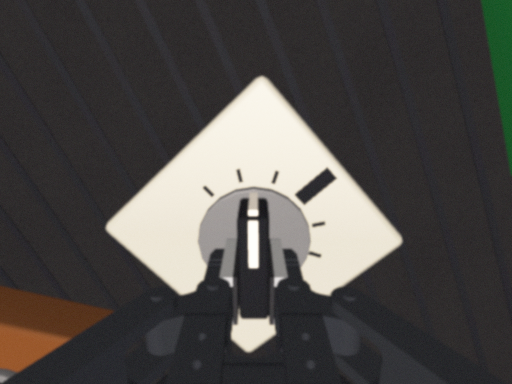

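In this view the mark, at (316,186), hardly moved against the tool. The case has apparently been turning with it, so I'll measure it.

```bash
python3 meas.py w2 100 410 70 355; python3 meas.py w3 100 410 70 355
```

```text
case ((0.5585013031959534, 0.2589763402938843), (0.11941492557525635, 0.11779430508613586), 29.09856414794922)
1 426 [319.2 190.9] 0.04 ((0.5202189683914185, 0.2390172779560089), (0.020184144377708435, 0.0063036163337528706), 28.828739166259766)
1 426 [319.2 190.9] 0.076 ((0.5254406332969666, 0.22641697525978088), (0.015712879598140717, 0.004907203372567892), 28.828882217407227)
3 2397 [258.2 266.2] 0.04 ((0.5607714653015137, 0.2752682864665985), (0.07493408769369125, 0.016357094049453735), 79.5107192993164)
3 2397 [258.2 266.2] 0.076 ((0.557009756565094, 0.2546375095844269), (0.0583343468606472, 0.012733577750623226), 79.51068115234375)
grasp pt [0.56333234 0.26055814 0.07501861] yaw y 155.764414625138
case ((0.5618740320205688, 0.2578239440917969), (0.11734309047460556, 0.1175219938158989), 18.53029441833496)
1 457 [315.2 185.8] 0.04 ((0.5216168761253357, 0.24548214673995972), (0.020150786265730858, 0.006334709003567696), 18.570802688598633)
1 457 [315.2 185.8] 0.076 ((0.5234898924827576, 0.23249556124210358), (0.01556465495377779, 0.004893000237643719), 18.57071304321289)
grasp pt [0.56333234 0.26055814 0.07501861] yaw y 155.764414625138
```

The case turned 10.5° along with the dial, so the press was too weak or dipped within each row. With the push off, I'll turn it back, then sample the press force inside a row.

```bash
python3 -m crank '[[0.05,0.05,-0.05,-0.01,0.001,0.001],[0.05,0.05,-0.05,-0.01,0.001,0.001],[0.05,0.05,-0.03,-0.008,0.001,0]]'; python3 st.py; python3 look.py w4;  python3 meas.py w4 100 410 70 355|grep -v 0.076
python3 -m crank '[[0.18,0,0,0,0,0]]'
python3 - <<'E'
from h import *
for i in range(5):
    o=manip.get_obs();print(o['time'],o['ft_force'].round(1),o['ee_pos'].round(4));manip.read_camera('wrist')
E
```

```text
time: 6.25
ee_pos: [0.557, 0.2593, 0.2301]
tool_rot: [-0.438, 0.555, 0.434, 0.558]
ft_force: [0.3, 0.8, 4.7]
grip_width: 0.0123
6.25 yaw 166.19 tilt turn norm [-0.      0.      0.0012] shift norm [-0.     0.038 -0.026] ee [0.557  0.2593 0.2301] F tool [-4.7 -0.1  0.9] Fz 4.7 mom [ 0.45 -0.19 -0.13]
[0.55691222 0.2592965  0.23013152] [ 0.69189028  0.48117427 -0.01830076  0.00751693 -1.06660259 -0.93370605]
[[ 0.008 -0.972  0.236]
 [-0.002  0.236  0.972]
 [-1.    -0.008 -0.   ]]
case ((0.5572375059127808, 0.2557637095451355), (0.11729824542999268, 0.11751319468021393), 28.517980575561523)
1 454 [315. 186.] 0.04 ((0.5197540521621704, 0.23664525151252747), (0.020254025235772133, 0.006338183302432299), 28.640167236328125)
grasp pt [0.55812767 0.25897875 0.07513661] yaw y 166.35218741931996
time: 6.38
ee_pos: [0.5569, 0.2594, 0.2296]
tool_rot: [-0.44, 0.553, 0.434, 0.558]
ft_force: [-26.2, -4.9, 54.7]
grip_width: 0.0127
6.3833 [-26.2  -4.9  54.7] [0.5569 0.2594 0.2296]
6.4333 [-13.   -2.9  28. ] [0.5567 0.2593 0.2299]
6.4833 [-13.7  -2.8  30.4] [0.5567 0.2593 0.2299]
6.5333 [-12.9  -3.3  30.1] [0.5567 0.2593 0.2298]
6.5833 [-13.4  -2.6  30. ] [0.5566 0.2593 0.2299]
```

The timer is back within 2 mm and 0.5° of where it began. Now a stronger press with lateral compensation, in small turn steps.

```bash
python3 -m crank '[[0.2,0.04,0,0,0,0.001],[0.2,0.04,0,0.01,0,0.001],[0.2,0.04,0,0.01,0,0.001]]'; python3 st.py; python3 look.py w5;  python3 st.py; python3 meas.py w5 100 410 70 355|grep -v 0.076
```

```text
time: 6.88
ee_pos: [0.5565, 0.2585, 0.2299]
tool_rot: [-0.403, 0.578, 0.4, 0.586]
ft_force: [-7.5, -6.9, 29.3]
grip_width: 0.0129
6.8833 yaw 159.18 tilt turn norm [-0.      0.0011  0.0017] shift norm [-0.001  0.043 -0.033] ee [0.5565 0.2585 0.2299] F tool [-29.4   4.2  -8.9] Fz 29.3 mom [-2.43  2.98  0.25]
[0.55646349 0.25847601 0.22988051] [ 0.69106276  0.47791017 -0.02420639  0.00666623 -1.05687493 -1.06196835]
[[ 0.013 -0.933  0.359]
 [ 0.003  0.359  0.933]
 [-1.    -0.011  0.007]]
6.9333 yaw 158.93 tilt turn norm [0.     0.0012 0.0017] shift norm [-0.001  0.043 -0.034] ee [0.5565 0.2585 0.2299] F tool [-28.8   4.4  -9. ] Fz 28.7 mom [-2.3   2.83  0.05]
case ((0.5570703744888306, 0.2557487487792969), (0.11738280951976776, 0.11739249527454376), 28.8585147857666)
1 468 [308.1 178.5] 0.04 ((0.5198663473129272, 0.23634321987628937), (0.020255809649825096, 0.0063240365125238895), 28.877201080322266)
grasp pt [0.55844801 0.25894976 0.07489394] yaw y 158.932158960204
```

The case stayed at 28.9° while the dial turned. Continue the same way.

```bash
python3 -m crank '[[0.2,0.04,-0.03,0.01,0.001,0.0015],[0.2,0.04,-0.03,0.01,0.001,0.0015],[0.2,0.04,-0.03,0.01,0.001,0.0015],[0.2,0.04,-0.03,0.01,0.001,0.0015]]'; python3 st.py; python3 look.py w6;  python3 meas.py w6 100 410 70 355|grep -v 0.076
```

```text
time: 7.27
ee_pos: [0.5582, 0.2577, 0.2299]
tool_rot: [-0.321, 0.627, 0.323, 0.632]
ft_force: [-3.6, -4.9, 25.7]
grip_width: 0.0127
7.2667 yaw 144.24 tilt turn norm [-0.      0.0012  0.0001] shift norm [-0.     0.053 -0.043] ee [0.5582 0.2577 0.2299] F tool [-25.7   0.1  -5.9] Fz 25.7 mom [-2.05  1.2   0.27]
[0.55829544 0.2576529  0.2298995 ] [ 0.68576646  0.48226383 -0.01362931 -0.00155082 -1.06777071 -1.31336396]
[[ 0.005 -0.809  0.588]
 [ 0.006  0.588  0.809]
 [-1.    -0.     0.007]]
case ((0.5566904544830322, 0.25583764910697937), (0.11765902489423752, 0.11722131818532944), 28.866424560546875)
1 489 [289.9 166.8] 0.04 ((0.5198723673820496, 0.23632119596004486), (0.020275752991437912, 0.0064561511389911175), 28.56308937072754)
grasp pt [0.55901774 0.25851603 0.07490358] yaw y 143.998651349693
```

Case still, 15° more on the dial. About 25° remains, or 7 rows.

```bash
python3 -m crank '[[0.2,0.05,-0.04,0.01,0.001,0.001],[0.2,0.05,-0.04,0.01,0.001,0.001],[0.2,0.05,-0.04,0.01,0.001,0.001],[0.2,0.05,-0.04,0.01,0.001,0.001],[0.2,0.05,-0.04,0.01,0.001,0.001]]'; python3 st.py; python3 look.py w7;  python3 meas.py w7 100 410 70 355|grep -v 0.076
```

```text
time: 7.73
ee_pos: [0.5586, 0.2568, 0.2299]
tool_rot: [-0.214, 0.671, 0.218, 0.676]
ft_force: [-2.9, -6.9, 25.7]
grip_width: 0.0128
7.7333 yaw 125.61 tilt turn norm [-0.      0.0014 -0.0005] shift norm [-0.     0.061 -0.06 ] ee [0.5586 0.2568 0.2299] F tool [-25.7  -3.8  -6.1] Fz 25.7 mom [-2.74  1.3   0.24]
[0.55860787 0.25676238 0.22989511] [ 0.68391764  0.48157273 -0.01431904 -0.00284041 -1.06577627 -1.63606825]
[[ 0.006 -0.579  0.815]
 [ 0.008  0.815  0.579]
 [-1.     0.003  0.009]]
case ((0.5501104593276978, 0.2525644898414612), (0.10342823714017868, 0.11690840870141983), 28.79755973815918)
1 486 [263.3 159.3] 0.04 ((0.5199295878410339, 0.23636844754219055), (0.0203113853931427, 0.006232552230358124), 28.61380386352539)
grasp pt [0.55946129 0.25795515 0.07490205] yaw y 125.36849048829745
```

View pics/w7.png

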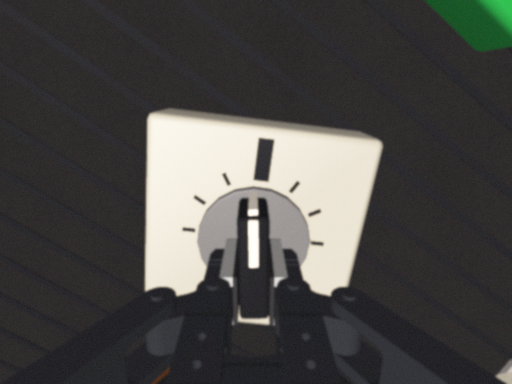

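The pointer line (253,240) is about 6–7° short of the mark (263,160). Two more rows, then ease off, open and lift.

```bash
python3 -m crank '[[0.2,0.05,-0.04,0.01,0.001,0.001],[0.2,0.05,-0.04,0.009,0.001,0.0005]]'; python3 st.py; python3 -m crank '[[0.08,0,0,0,0,0],[0.08,0,0,0,0,0]]' ; python3 -m crank '[[0.08,0,0,0,0,0],[0.08,0,0,0,0,0],[0.08,0,0,0,0,0],[0,0,0,0,0,0]]' 0.5; python3 st.py; python3 look.py w8
```

```text
time: 7.95
ee_pos: [0.5586, 0.2565, 0.2299]
tool_rot: [-0.172, 0.682, 0.176, 0.688]
ft_force: [-6.8, -5.2, 26.9]
grip_width: 0.0132
7.95 yaw 118.46 tilt turn norm [-0.      0.0015 -0.0006] shift norm [-0.     0.063 -0.068] ee [0.5586 0.2565 0.2299] F tool [-27.   -1.3  -8.2] Fz 26.9 mom [-2.16  2.27  0.26]
time: 8.12
ee_pos: [0.5593, 0.2562, 0.2301]
tool_rot: [-0.17, 0.681, 0.174, 0.691]
ft_force: [-6.8, 1.2, 12.5]
grip_width: 0.0129
time: 8.45
ee_pos: [0.5592, 0.2562, 0.2219]
tool_rot: [-0.168, 0.681, 0.173, 0.691]
ft_force: [0.5, 0.4, 0.8]
grip_width: 0.0424
8.45 yaw 117.93 tilt turn norm [ 0.      0.0024 -0.0006] shift norm [-0.001  0.081 -0.112] ee [0.5592 0.2562 0.2219] F tool [-0.8  0.1  0.6] Fz 0.8 mom [-0.06  0.03  0.02]
[0.55919602 0.25621475 0.22201022] [ 6.83183347e-01  4.87275256e-01 -2.80398620e-02 -6.80625395e-04
 -1.03994274e+00 -1.76602048e+00]
[[ 0.012 -0.469  0.883]
 [ 0.01   0.883  0.468]
 [-1.     0.004  0.015]]
```

View pics/w8.png

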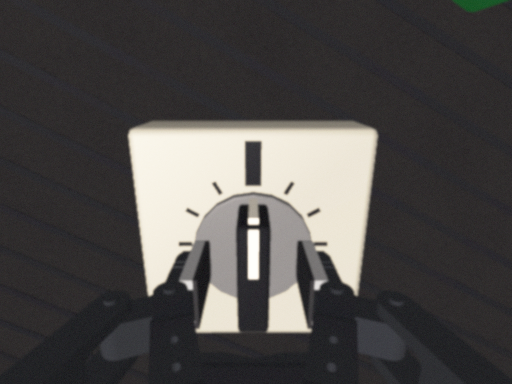

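The fingers are open and clear. The pointer (253,250) lines up with the mark (253,162). Lift straight up and measure.

```bash
python3 -m crank '[[-0.3,0,0,0,0,0],[-0.7,0,0,0,0,0],[-1,0,0,0,0,0],[-1,0,0,0,0,0],[-1,0,0,0,0,0],[-1,0,0,0,0,0],[-0.5,0,0,0,0,0],[0,0,0,0,0,0],[0,0,0,0,0,0]]'; python3 st.py; python3 look.py w9; python3 meas.py w9 130 400 40 270
```

```text
time: 9.25
ee_pos: [0.557, 0.2535, 0.3962]
tool_rot: [-0.169, 0.683, 0.171, 0.69]
ft_force: [0.7, -0.5, -0.9]
grip_width: 0.0427
9.25 yaw 117.84 tilt turn norm [-0.      0.0015 -0.0002] shift norm [0.    0.138 0.023] ee [0.557  0.2535 0.3962] F tool [ 0.9 -0.7  0.4] Fz -0.9 mom [-0.02  0.05  0.03]
[0.55707132 0.25350263 0.39616085] [ 6.82340462e-01  3.78310360e-01  2.59883416e-01  8.13967465e-04
 -1.44243001e+00 -1.76731348e+00]
[[ 0.008 -0.467  0.884]
 [ 0.006  0.884  0.467]
 [-1.     0.001  0.01 ]]
case ((0.558371365070343, 0.25643834471702576), (0.11916791647672653, 0.11865004897117615), 27.942691802978516)
1 69 [254.5 128.4] 0.04 ((0.5215653777122498, 0.237391397356987), (0.016906429082155228, 0.003044691402465105), 27.91580581665039)
1 69 [254.5 128.4] 0.076 ((0.5178578495979309, 0.2351612150669098), (0.015030850656330585, 0.0027069076895713806), 27.915645599365234)
2 390 [254.7 183.2] 0.04 ((0.5653854608535767, 0.2608286142349243), (0.05796487256884575, 0.011887641623616219), 27.68869400024414)
2 390 [254.7 183.2] 0.076 ((0.5568166971206665, 0.2559983730316162), (0.05153430625796318, 0.010568833909928799), 27.688678741455078)
grasp pt [0.55834587 0.25437703 0.24116856] yaw y 117.84169136496287
```

View pics/w9.png

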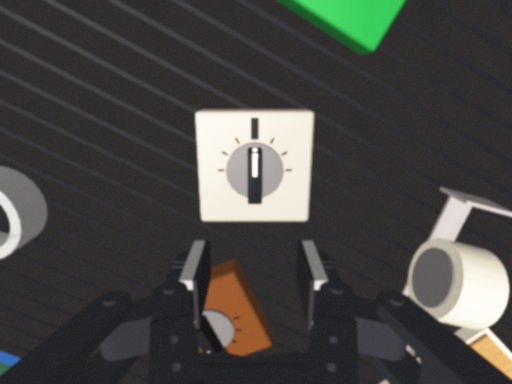

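The case is within 3 mm and about 1° of its start. The bar (27.7°) and mark (27.9°) line up, the white half faces the mark at (254,128), and nothing is touched.

```bash
python3 -c "
from rig import manip
print(manip.sign_off())"
```

```text
the job is handed in; nothing more can be done
None
```

The square timer is set: its pointer is on the long mark, and I handed the job in at about 9.3 s. I gripped the dial's bar and turned it clockwise about 51° while pressing down. Then I opened the fingers and lifted straight up.

- **Slip on the way:** at 14–17 N the case turned about 10.5° with the dial. I eased off, turned the timer back to where it began, and finished with a firmer push without further slip. That push measured about 26–30 N, above the 13–20 N you gave; one brief peak reached 55 N, well under the 120 N wrist limit.
- **Pointer:** in the last close view the bar lay at 27.7° and the long mark at 27.9°, with the white-lined half towards the mark.
- **Timer position:** compared with the start, the centre and long mark had each moved about 2–3 mm and the case had turned about 1°. It lies flat in the last view. I did not measure its tilt or check its speed separately.
- **Robot and other timers:** the robot was clear of everything at hand-in, with contact force under 1 N. It stayed well away from the round timer and did not go near the brown or green ones.

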